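Hold the drop-box shutter open with its key

ROBOT

A 7-joint arm with a two-finger parallel gripper is mounted at the origin on a cart in front of the work surface, level with it; the furniture and walls round the work are solid. World frame = base frame: x ahead of the robot, y to its left, z up, the work surface at z = 0. Lengths are in mm, angles in rad, forces in N, time in s.
With the tool pointing down it reaches from about 400 to 875 mm from the base axis. Payload 4.4 kg.
Tool frame: the origin (TCP) lies midway between the tips of the shut fingers; the grasp point (between the pads) lies ctrl.grip_depth behind it (ctrl.grip_depth is the distance from the TCP to the grasp point, in mm); z points along the fingers, y is the line along which they close (so a half turn about z gives the same grasp; the last joint's range is limited). The gripper opens to 85 mm and grips with 20 to 120 N. Pads are 22 mm wide; open, the fingers measure 114 mm over their backs; the gripper's body (76 mm by 85 mm) begins 54 mm behind the grasp point. The pads swing forward as they close: fully open they stand 13 mm farther back than shut.
Start: joints at [1.083, 0.628, 0.038, 1.517, -0.027, 0.996, -0.02], TCP at [266.14, -593.032, 231.313] pointing down, gripper open.
Joint ranges: [-3.06, 3.06], [-0.37, 2.12], [-1.25, 1.32], [0.18, 2.47], [-1.1, 4.24], [0.23, 1.98], [-2.94, 2.94]. Speed limits (rad/s): [2.57, 2.57, 3.14, 3.14, 3.14, 3.14, 3.14].

INTERFACE

Orientations are given as [roll, pitch, yaw] about the fixed x, y, z axes, in that order (R = Rz(yaw) Ry(pitch) Rx(roll)).
In Python, from cell import ctrl gives the robot as it stands.
- The arm moves only by the tool carry_out, never from a script. Its argument "deltas" is one flat list of numbers, 7 for each row, row after row: the turn, a rotation vector about the tool's x, y, z in degrees, then the shift along the tool's x, y, z in m, then the closure, from -1 (fully open) to 1 (shut). In form: [wx, wy, wz, dx, dy, dz, claw, wx, wy, wz, dx, dy, dz, claw, ...]. A call has 1 to 12 rows; each row shifts and turns the commanded pose from where the row before left it, along the tool's axes as they then stand; what a row does not reach is not made up. A row lasts 1/8 s, in which the tool goes at most 62.5 mm and 10.7 degrees, less where a joint would pass 70% of its speed; a pose out of reach is approached as far as the arm can. A call with a gripper value outside its range is refused whole. The fingers move at their own pace and stop on an object; the grip force is fixed at half the most. Time passes only in rows, so rows that do not move let the fingers close. It gives the time, the measured TCP pose, the force, the opening and the grip force at its end, in the units of the state.
- ctrl.read_state(): the state, without advancing time (a new reading comes with each control period).
- ctrl.get_image(name): name is "scene" or "side" or "wrist"; returns the picture (384x512x3 uint8, red, green, blue); there is no depth.
- ctrl.calibration(name): a dict with "mtx" (3x3 intrinsics, pixels), "R" (3x3) and "t" (3): a world point X has camera coordinates R X + t. Camera axes: x right, y down, z forward; pixel columns grow to the right and rows downward; lengths in mm; the calibration is good to about 2 mm. The wrist camera is an equidistant fisheye: a pixel r from the principal point sees the ray r / f radians off the axis. A picture is of the moment at which its call begins: read the wrist's pose just before it. calibration takes no time and is no camera call; for the wrist camera it gives the pose at the moment of the call.
- ctrl.finish_job(): hands the job in; it is judged then, once.
The state is a dict: "clock": time; "qpos": joint angles; "qd": joint speeds; "tau": joint torques, N m; "eef_pos": TCP position; "tool_rot": TCP orientation; "force": force on the tool from outside, world axes, zero at the start; "torque": the same for the moment, N m; "width": finger opening in mm; "gripper_force": force on a finger pad.
Only numpy, scipy, OpenCV 4.12 (cv2) and the standard library are available. Lean on these libraries where they do the work, as an engineer would, in place of code of your own. Each camera call takes 0.05 s, during which the arm holds its last target. There are 200 camera calls.

TASK

Open the shutter of the grey steel drop box: on its lid press the round button, then the square one, then the narrow bar-shaped one, one at a time, each down and let up again before the next. Then take the black-headed key out of its wooden stand, push it upright into the key cylinder (halfway down it catches on sticky pins, so never force it, but wiggle it a little left and right with light pressure until it goes fully home) and turn it a quarter turn clockwise seen from above, which slides the shutter open against a spring. Finish while still holding the key fully home and turned, without letting go, and leave the other things on the table where they are.

Things in the scene. Friction and masses are not known exactly. Their poses are not given: they have to be found in the camera images.
- drop_box: grey steel box, 200 (its x) x 300 (its y) x 85 mm high, fixed; origin at the centre of its underside, front faces -x. On its lid, 85 mm up: three buttons in a row along y, 45 mm forward of the middle, 52 mm apart, on the +y side (which sits where varies); the key cylinder, 10 mm forward of the middle and 95 mm to -y; at the back the shutter between two low rails
- round_button_top (a point): centre of the top face of the round (30 mm across) push button; stands 18 mm above the drop box's lid, moves down 6 mm when pressed
- square_button_top (a point): centre of the top face of the square (28 x 28 mm) push button; stands 18 mm above the drop box's lid, moves down 6 mm when pressed
- bar_button_top (a point): centre of the top face of the bar-shaped (36 x 12 mm, long side along the drop box's x) push button; stands 18 mm above the drop box's lid, moves down 6 mm when pressed
- round_button (a joint): joint of the round push button on the drop box's lid: 0 up, 0.006 m fully down (about 5 N there, 1.5 N to start); counts as pressed beyond 0.004, springs back by itself
- square_button (a joint): joint of the square push button on the drop box's lid: 0 up, 0.006 m fully down (about 5 N there, 1.5 N to start); counts as pressed beyond 0.004, springs back by itself
- bar_button (a joint): joint of the bar-shaped push button on the drop box's lid: 0 up, 0.006 m fully down (about 5 N there, 1.5 N to start); counts as pressed beyond 0.004, springs back by itself
- keyhole (a point): centre of the slot, on the brass plug's top face, 89 mm above the table; axes parallel to the drop box's (x along the slot at rest, z up). Slot 15.6 x 6.6 mm, straight-edged, for the 14 x 5 mm blade; either way round fits. The steel ring round it (inner radius 15, outer 24 mm) stands 3 mm above the plug. Fully home the blade is 33 mm deep, collar on the plug face
- sticky_pins (a point): sticky pins inside the cylinder, 17 mm below the slot's mouth: the blade lands on them 17 to 21 mm deep and passes only while the key is turned (plug along with it) to one angle, new every time, 0.25 to 0.42 rad (14 to 24 deg) clockwise from rest seen from above, within about 0.15 rad. From about 24 mm deep it is past them and slides freely home, where the pins no longer hinder turning
- plug (a joint): turning plug of the key cylinder: 0 at rest, grows clockwise seen from above, stops at -0.5 and 1.57 rad; a spring of 0.05 N m/rad returns it to 0. The key has about 0.1 rad of slack in the slot, so the plug lags the key by that much
- shutter (a joint): shutter, linked to the plug: 0 closed, 0.06 m fully open at a quarter turn, slides to the drop box's -y; not moved by hand
- key: steel key with flat black head, 60 g, standing blade down in its stand. Origin on its axis at the collar's underside, 45 mm above the table; z up, x along the width. Above: collar 20 (x) x 8 (y) mm up to 4 mm, then head 36 (x) x 10 (y) mm from 4 to 40 mm: grip it across the 10 mm. Below: blade 14 (x) x 5 (y) mm, last 2 mm tapered, with a thin round neck 15 to 23 mm down
- key_tip (a point): lower end of the key's blade, 33 mm below the key's origin
- key_stand: wooden block 78 x 62 mm at the foot, 66 x 50 mm above, 45 mm high, fixed to the table, with a slot 16 x 7 mm, 38 mm deep, in which the key stands; origin at the centre of its underside, slot along its x
- candle_jar: glass candle jar, 76 mm across, 90 mm high, origin at the centre of its underside; bystander
- tape_clear: roll of tape lying flat, 93 mm across, 48 mm high, origin at the centre of its underside; bystander
- stapler: stapler, 34 x 148 x 52 mm, origin at the centre of its underside; bystander
- remote: black remote control, 173 x 45 x 19 mm, origin at the centre of its underside; bystander

How it is judged (in metres and radians):
On the way, in this order (a step that is already met when the one before it is completed fails the run):
1. the round button is pressed down alone (value of joint round_button above 0.004 m and value of joint each of square_button, bar_button below 0.002 m), for 0.05 s.
2. the square button is pressed down alone (value of joint square_button above 0.004 m and value of joint each of round_button, bar_button below 0.002 m), for 0.05 s.
3. the bar-shaped button is pressed down alone (value of joint bar_button above 0.004 m and value of joint each of round_button, square_button below 0.002 m), for 0.05 s.
4. the key is fully home in the cylinder, not yet turned (z of key in the frame of keyhole below 0.003 m and horizontal distance between key and keyhole below 0.004 m and angle between key's own z axis and vertical below 0.12 rad and value of joint plug below 0.8 rad), for 0.1 s.
At the end, for the whole second after the job is handed in: the key is fully home (collar within 3 mm of the plug face, within 4 mm of the slot's centre, upright within 7 deg), the plug is turned clockwise beyond 1.3 rad so that the shutter stands open at least 45 mm, the fingers still hold the key, and all three buttons are up (z of key in the frame of keyhole below 0.003 m and horizontal distance between key and keyhole below 0.004 m and angle between key's own z axis and vertical below 0.12 rad and value of joint plug above 1.3 rad and value of joint shutter above 0.045 m and contact force between the fingers and key above 1 N and value of joint each of round_button, square_button, bar_button below 0.002 m); the arm keeps its last pose, push and grip.
It fails at once if the candle jar, tape roll, stapler or remote control is shifted by more than 30 mm (distance of any of candle_jar, tape_clear, stapler, remote from where it was at the start of the episode above 0.03 m).
It fails at once if the key is forced: it presses on the drop box with over 45 N (contact force between key and drop_box above 45 N).
It fails at once if two buttons are down at once (value of joint each of round_button, square_button above 0.004 m or value of joint each of round_button, bar_button above 0.004 m or value of joint each of square_button, bar_button above 0.004 m).
It also fails if it takes over 64 s, if anything falls off the work surface, if the arm or the gripper's body presses on something with over 40 N, if the wrist force passes 120 N, or if a joint passes its speed limit or range.

## Working session

There is one attempt and no reset: what is moved stays moved. The work goes in short steps, Python scripts to look and compute and a tool call to move; the robot and the scene stay as the last step left them, time stands still between calls to the robot, and variables do not carry over. Pictures are saved under pics/ and viewed, at most 10 in all, crops included, and the job is handed in when it is done.

Besides the shell and the picture viewer there is one more tool, called after "Request:" as a command line: name --argument value ..., lists and objects as JSON in quotes. carry_out: Moves the arm, as the interface text tells. Its arguments: {"type":"object","properties":{"deltas":{"type":"array"}},"required":["deltas"]}

```bash
mkdir -p pics; ls; python3 - <<'E'
from cell import ctrl
import cv2,numpy as np
s=ctrl.read_state();print(s,ctrl.grip_depth)
for n in["scene","side","wrist"]:
    c=ctrl.calibration(n);print(n,c)
    np.savez(f"pics/{n}0.npz",img=ctrl.get_image(n),**{k:np.array(v) for k,v in c.items() if k in("mtx","R","t")})
    cv2.imwrite(f"pics/{n}0.png",np.load(f"pics/{n}0.npz")["img"][:,:,::-1])
a=cv2.imread("pics/scene0.png");b=cv2.imread("pics/side0.png")
cv2.imwrite("pics/s0.png",cv2.resize(a,(800,600)));cv2.imwrite("pics/d0.png",cv2.resize(b,(800,600)))
E
```

```text
pics
{'clock': 0.0, 'qpos': array([ 1.08323018,  0.6293202 ,  0.03841833,  1.51842254, -0.02696796,
        0.99629415, -0.02000215]), 'qd': array([ 0.00037217,  0.00033531,  0.00068714, -0.00221356, -0.00187075,
        0.00121443, -0.00105226]), 'tau': array([ 6.06809135e-04, -5.63403583e+01,  1.22561339e+00, -1.93446761e+01,
        1.06080904e-02,  1.06984875e-02, -2.47553402e-05]), 'eef_pos': array([ 265.85461939, -592.43103077,  230.38803571]), 'tool_rot': array([-3.13966620e+00,  3.82439386e-05,  4.21799362e-01]), 'force': array([-1.01637253,  0.54868433,  0.50146786]), 'torque': array([ 0.00078562, -0.05938997, -0.04698451]), 'gripper_force': 0.0, 'width': 85.66557304997903} 18.700000000000003
scene {'mtx': array([[420.94748221,   0.        , 257.73054732],
       [  0.        , 420.94748221, 188.57043134],
       [  0.        ,   0.        ,   1.        ]]), 'R': array([[ 0.75908515, -0.6509898 ,  0.00141927],
       [-0.45354195, -0.53041302, -0.71621347],
       [ 0.46700046,  0.54302331, -0.69787983]]), 't': array([-393.40567712,  316.28429993, 1189.62938495])}
side {'mtx': array([[422.67802549,   0.        , 258.61131582],
       [  0.        , 422.67802549, 193.29606649],
       [  0.        ,   0.        ,   1.        ]]), 'R': array([[-0.98256215, -0.18579783, -0.00712708],
       [-0.06703153,  0.38971829, -0.91849139],
       [ 0.17343126, -0.90199713, -0.39537676]]), 't': array([ 518.24594293,  114.47306441, 1361.02171214])}
wrist {'mtx': array([[297.31863964,   0.        , 258.23058634],
       [  0.        , 297.31863964, 189.94430707],
       [  0.        ,   0.        ,   1.        ]]), 'R': array([[ 0.40951913, -0.91229929, -0.00202058],
       [-0.87365818, -0.39280951,  0.28709245],
       [-0.26270795, -0.11580455, -0.95790075]]), 't': array([-647.34370842,  -37.75560712,  379.9685428 ])}
```

View pics/s0.png

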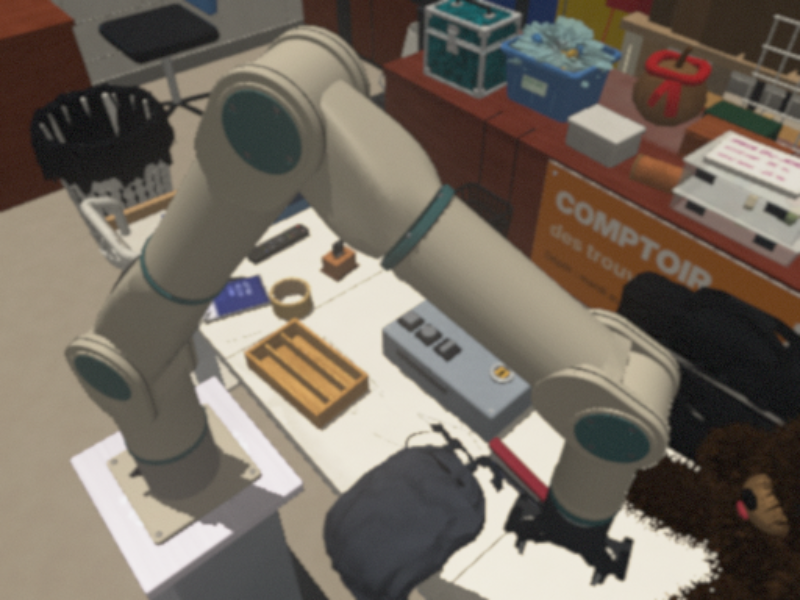

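View pics/d0.png

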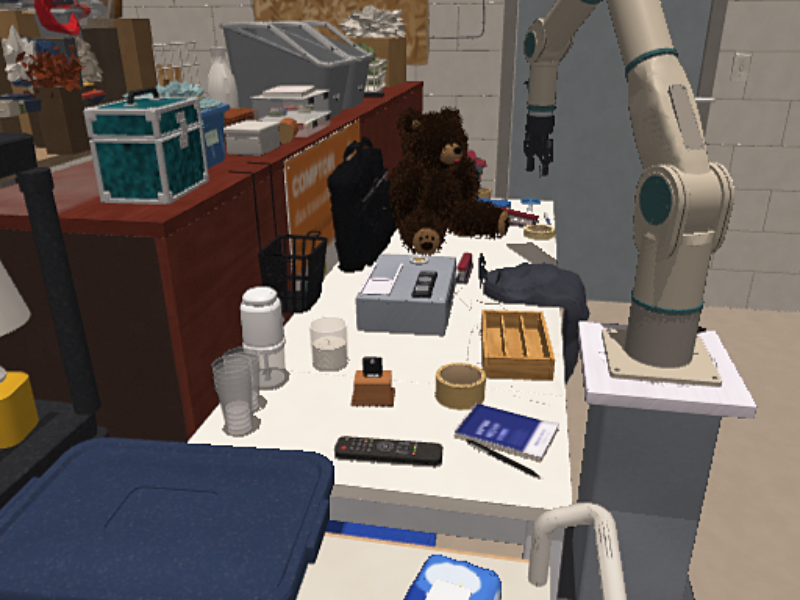

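The scene view shows the drop box (buttons near (410,322), (427,332), (447,347), cylinder near (502,372), in 800-px scale) and the key stand near (340,260). The side view shows the stand at (373,385) with the key head at (372,366), and the buttons around (425,285).

```bash
cat > h.py <<'E'
import numpy as np,cv2
from scipy.spatial.transform import Rotation as Rn
def ray(n,uv,c):
    K=c["mtx"];R=np.array(c["R"]);t=np.array(c["t"])
    x=(uv[0]-K[0][2])/K[0][0];y=(uv[1]-K[1][2])/K[1][1]
    if n=="wrist":
        r=np.hypot(x,y);d=np.array([x/r*np.sin(r),y/r*np.sin(r),np.cos(r)]) if r>1e-9 else np.array([0,0,1.])
    else: d=np.array([x,y,1.])
    return -R.T@t,R.T@d
def onz(n,uv,z,c):
    o,d=ray(n,uv,c);return o+d*(z-o[2])/d[2]
def proj(n,X,c):
    K=c["mtx"];p=np.array(c["R"])@np.array(X)+c["t"]
    if n=="wrist":
        th=np.arctan2(np.hypot(p[0],p[1]),p[2]);q=p[:2]/np.hypot(p[0],p[1])*th
    else:q=p[:2]/p[2]
    return q*K[0][0]+[K[0][2],K[1][2]]
def look(n,tag):
    from cell import ctrl
    s=ctrl.read_state();c=ctrl.calibration(n);im=ctrl.get_image(n)
    np.savez(f"pics/{tag}.npz",img=im,mtx=c["mtx"],R=c["R"],t=c["t"])
    cv2.imwrite(f"pics/{tag}.png",im[:,:,::-1]);return s,c,im
def tomove(s,p,yaw=None):
    "delta in tool frame (m) and yaw turn (deg about tool z) to reach world p pointing down"
    R=Rn.from_euler('xyz',s["tool_rot"]);d=R.inv().apply(np.array(p)-s["eef_pos"])/1000
    T=R if yaw is None else Rn.from_euler('xyz',[np.pi,0,yaw])
    return d.round(4),np.degrees((R.inv()*T).as_rotvec()).round(2)
E
python3 - <<'E'
from h import *
for n,pts in {"scene":[(410,322,103),(427,332,103),(447,347,103),(502,372,91),(340,262,45)],"side":[(418,296,103),(424,285,103),(430,273,103),(418,260,91),(373,378,45),(372,360,85),(330,355,30),(460,385,30),(388,450,10),(465,267,40)]}.items():
    c=np.load(f"pics/{n}0.npz")
    for u,v,z in pts: print(n,(u,v),onz(n,(u*.64,v*.64),z,c).round())
E
```

```text
scene (410, 322) [485. -61. 103.]
scene (427, 332) [ 493. -103.  103.]
scene (447, 347) [ 496. -157.  103.]
scene (502, 372) [ 539. -262.   91.]
scene (340, 262) [524. 230.  45.]
side (418, 296) [496.   1. 103.]
side (424, 285) [494. -63. 103.]
side (430, 273) [ 492. -139.  103.]
side (418, 260) [ 540. -256.   91.]
side (373, 378) [536. 259.  45.]
side (372, 360) [535. 265.  85.]
side (330, 355) [647. 160.  30.]
side (460, 385) [380. 231.  30.]
side (388, 450) [474. 421.  10.]
side (465, 267) [ 432. -363.   40.]
```

Request:
carry_out --deltas '[0,0,0,0.0294,-0.0282,-0.0075,-1,0,0,0,0.0294,-0.0282,-0.0075,-1,0,0,0,0.0294,-0.0282,-0.0075,-1,0,0,0,0.0294,-0.0282,-0.0075,-1,0,0,0,0.0294,-0.0282,-0.0075,-1,0,0,0,0.0294,-0.0282,-0.0075,-1,0,0,0,0.0294,-0.0282,-0.0075,-1,0,0,0,0.0294,-0.0282,-0.0075,-1,0,0,0,0.0294,-0.0282,-0.0075,-1,0,0,0,0.0294,-0.0282,-0.0075,-1,0,0,0,0.0294,-0.0282,-0.0075,-1,0,0,0,0.0294,-0.0282,-0.0075,-1]'

```text
clock: 1.65
eef_pos: [449.7, -138.6, 321.5]
tool_rot: [-3.142, 0.0, 0.422]
force: [0.3, 0.1, -0.4]
width: 85.3
gripper_force: 0.0
```

Request:
carry_out --deltas '[0,0,8.07,0,0,0,1,0,0,8.07,0,0,0,1,0,0,8.07,0,0,0,1,0,0,0,0,0,0,1]'

```text
clock: 2.15
eef_pos: [449.3, -139.7, 321.2]
tool_rot: [3.142, 0.0, 0.001]
force: [-0.0, 0.2, 0.4]
width: 12.1
gripper_force: 0.0
```

```bash
python3 - <<'E'
from h import *
s,c,im=look("wrist","w1");print(s["clock"],s["eef_pos"],s["tool_rot"])
look("side","side1");look("scene","scene1")
cv2.imwrite("pics/w1b.png",cv2.resize(cv2.imread("pics/w1.png"),(800,600)))
E
```

```text
2.15 [ 449.32131876 -139.73256482  321.1789009 ] [3.14156172e+00 4.20721511e-04 8.64634618e-04]
```

View pics/w1b.png

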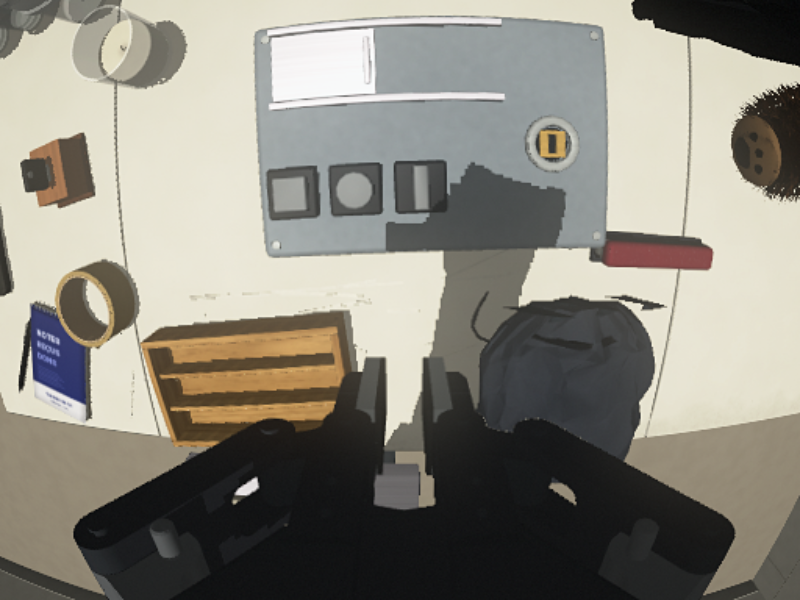

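The wrist view shows the box clearly: square button (290,193), round (354,190), bar (421,186), brass plug (552,144), stand with key head at (65,170)/(37,175) (800-px scale). Order from +y is square, round, bar.

```bash
python3 - <<'E'
from h import *
c=np.load("pics/w1.npz");im=c["img"];hsv=cv2.cvtColor(im,cv2.COLOR_RGB2HSV)
def blob(m,u,v,r):
    k=np.zeros_like(m);cv2.circle(k,(int(u*.64),int(v*.64)),r,255,-1);m=m&k
    n,l,st,ce=cv2.connectedComponentsWithStats(m)
    i=1+np.argmax(st[1:,4]);return ce[i],st[i,4],(l==i).astype(np.uint8)
brass=cv2.inRange(hsv,(12,110,110),(35,255,255))
p,a,m=blob(brass,552,144,22);
ct=cv2.findContours(m,cv2.RETR_EXTERNAL,cv2.CHAIN_APPROX_NONE)[0][0][:,0]
P=np.array([onz("wrist",q,89,c) for q in ct]);print("plug",p/.64,a,onz("wrist",p,89,c),cv2.minAreaRect(P[:,:2].astype(np.float32)))
dark=cv2.inRange(hsv,(0,0,0),(180,255,90))
p,a,m=blob(dark&255,552,144,9);print("slot",p/.64,a,onz("wrist",p,89,c))
lit=cv2.inRange(hsv,(0,0,100),(180,60,200))
for nm,u,v in[("sq",290,193),("rd",354,190),("bar",421,186)]:
    p,a,m=blob(lit,u,v,16);print(nm,p/.64,a,onz("wrist",p,103,c))
for u,v in[(265,38),(594,35),(597,236),(276,245)]:print("screw",onz("wrist",(u*.64,v*.64),85,c).round(1))
k=np.array([proj("wrist",q,c) for q in[(535,262,85),(535,262,45)]])/.64;print(k)
x=im[95:140,5:70];cv2.imwrite("pics/z1.png",cv2.resize(x[:,:,::-1],None,fx=8,fy=8,interpolation=2))
S=np.load("pics/side1.npz")["img"][215:270,215:265];cv2.imwrite("pics/z2.png",cv2.resize(S[:,:,::-1],None,fx=8,fy=8,interpolation=2))
E
```

```text
plug [551.81718062 143.15803965] 227 [ 540.7610184 -259.8099514   89.       ] ((540.9449462890625, -259.8005065917969), (22.264827728271484, 22.348695755004883), 3.4568607807159424)
slot [551.50767544 143.11951754] 57 [ 540.77429726 -259.53814403   89.        ]
sq [288.38329764 193.68977516] 467 [498.03721546 -47.41946098 103.        ]
rd [353.28909817 189.70105594] 438 [499.85664401 -99.28215078 103.        ]
bar [420.30625 186.55625] 250 [ 502.07706579 -151.15858906  103.        ]
screw [631.2 -23.5  85. ]
screw [ 640.5 -300.1   85. ]
screw [ 463.5 -307.3   85. ]
screw [453.6 -30.   85. ]
[[ 20.85257818 179.93358643]
 [ 44.39745977 176.79698227]]
```

Request:
carry_out --deltas '[0,0,0,0.0101,-0.0081,0.034,1,0,0,0,0.0101,-0.0081,0.034,1,0,0,0,0.0101,-0.0081,0.034,1,0,0,0,0.0101,-0.0081,0.034,1,0,0,0,0.0101,-0.0081,0.034,1,0,0,0,0,0,0.034,1,0,0,0,0,0,0,1]'

```text
clock: 3.18
eef_pos: [498.2, -99.0, 115.4]
tool_rot: [-3.141, 0.005, 0.0]
force: [0.2, -0.5, 0.6]
width: -0.2
gripper_force: 0.0
```

View pics/z1.png

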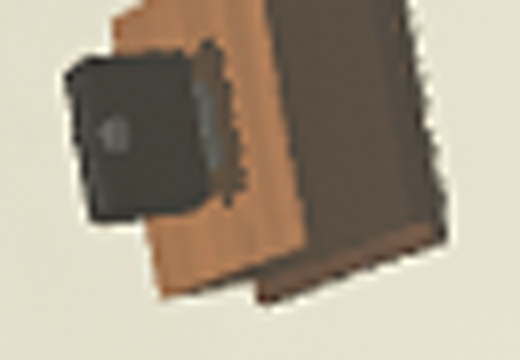

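View pics/z2.png

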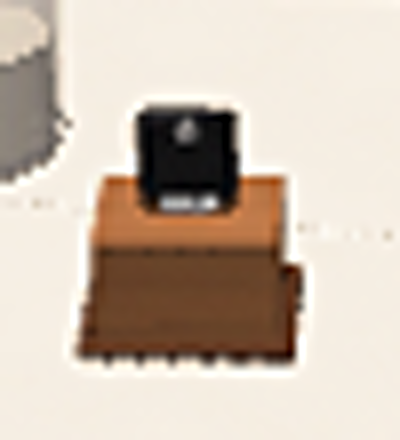

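The crops show the key head square-on, its width roughly along world x, and the stand turned slightly. Pressing the round button.

Request:
carry_out --deltas '[0,0,0,0.001,0,0.009,1,0,0,0,0.001,0,0.005,1,0,0,0,0,0,0.003,1,0,0,0,0,0,0,1,0,0,0,0,0,0,1]'

```text
clock: 3.8
eef_pos: [502.8, -99.6, 100.9]
tool_rot: [3.141, -0.002, -0.001]
force: [1.4, -0.4, 2.2]
width: -0.1
gripper_force: 1.3
```

Request:
carry_out --deltas '[0,0,0,-0.001,0,0.002,1,0,0,0,0,0,0.0015,1,0,0,0,0,0,0,1,0,0,0,0,0,0,1]'

```text
clock: 4.3
eef_pos: [501.9, -99.5, 97.1]
tool_rot: [3.141, -0.002, -0.001]
force: [3.4, -1.1, 4.8]
width: 0.1
gripper_force: 2.4
```

```bash
python3 - <<'E'
from cell import ctrl
for k in range(3):
    s=ctrl.read_state();print(s["clock"],s["eef_pos"],s["force"]); ctrl.get_image("side")
E
```

```text
4.3 [501.86138047 -99.46185732  97.08737615] [ 3.39137896 -1.07232898  4.76349932]
4.35 [501.81338899 -99.46414127  97.09030624] [ 4.06116906 -1.6534196   5.3741491 ]
4.4 [501.80500254 -99.47113305  97.09109692] [ 4.30571518 -1.03420423  5.68166423]
```

Request:
carry_out --deltas '[0,0,0,0,0,-0.018,1,0,0,0,0,-0.001,-0.002,1,0,0,0,-0.0015,-0.0255,0,1,0,0,0,-0.0015,-0.0255,0,1,0,0,0,0,0,0,1,0,0,0,0,0,0.012,1,0,0,0,0,0,0.004,1,0,0,0,0,0,0.004,1,0,0,0,0,0,0,1,0,0,0,0,0,0,1]'

```text
clock: 5.7
eef_pos: [497.4, -48.4, 97.1]
tool_rot: [3.141, 0.001, -0.002]
force: [-2.4, -0.2, 7.1]
width: 0.0
gripper_force: 3.6
```

Request:
carry_out --deltas '[0,0,0,0,0,-0.02,1,0,0,0,0,0,-0.008,1,0,0,0,0.002,0.0343,0,1,0,0,0,0.001,0.0343,0,1,0,0,0,0.001,0.0343,0,1,0,0,0,0,0,0,1,0,0,0,0,0,0.016,1,0,0,0,0,0,0.008,1,0,0,0,0,0,0.0035,1,0,0,0,0,0,0,1,0,0,0,0,0,0,1]'

```text
clock: 7.08
eef_pos: [501.3, -148.9, 97.2]
tool_rot: [-3.14, 0.002, 0.001]
force: [-2.1, 1.6, 4.8]
width: -0.2
gripper_force: 2.3
```

Request:
carry_out --deltas '[0,0,0,0,0,-0.03,1,0,0,0,0,0,-0.05,1,0,0,0,-0.004,-0.04,-0.04,-1,0,0,0,-0.004,-0.045,-0.02,-1,0,0,0,-0.004,-0.045,-0.01,-1,0,0,0,-0.006,-0.045,0,-1,0,0,0,-0.006,-0.045,0,-1,0,0,0,-0.006,-0.045,0,-1,0,0,0,-0.006,-0.045,0,-1,0,0,0,-0.005,-0.045,0,-1,0,0,0,0,-0.045,0,-1,0,0,0,0,0,0,-1]'

```text
clock: 8.57
eef_pos: [460.2, 254.7, 246.9]
tool_rot: [-3.139, 0.0, 0.007]
force: [0.7, -0.0, 0.1]
width: 85.5
gripper_force: 0.0
```

```bash
python3 - <<'E'
from h import *
import time
s,c,im=look("wrist","w2");print(s["clock"],s["eef_pos"],s["tool_rot"])
look("side","side2")
p=proj("wrist",(535,262,60),c);print(p)
cv2.imwrite("pics/w2b.png",cv2.resize(cv2.imread("pics/w2.png"),(800,600)))
E
```

```text
8.575 [460.16131972 254.65913561 246.92026363] [-3.13901158e+00  5.79211827e-05  6.76767396e-03]
[253.79370192 101.03962249]
```

View pics/w2b.png

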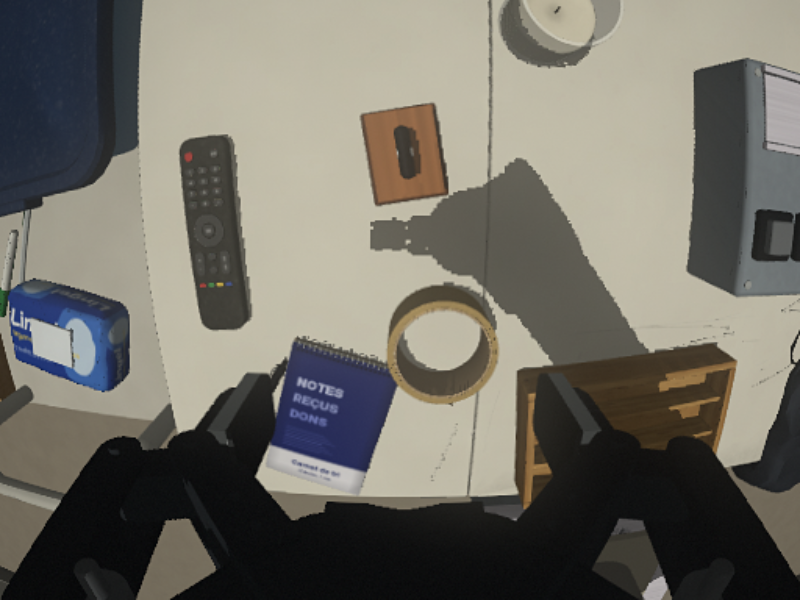

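The stand is seen from above as a wooden rectangle with corners near (361,115), (435,103), (448,193), (378,205), with the dark key head at (405,152).

```bash
python3 - <<'E'
from h import *
c=np.load("pics/w2.npz");im=c["img"];hsv=cv2.cvtColor(im,cv2.COLOR_RGB2HSV)
roi=np.zeros(im.shape[:2],np.uint8);roi[60:136,222:292]=255
w=cv2.inRange(hsv,(3,80,100),(20,255,255))&roi
w=cv2.morphologyEx(w,cv2.MORPH_OPEN,np.ones((3,3)))
ct=max(cv2.findContours(w,0,1)[0],key=cv2.contourArea)[:,0]
for z in(45,):
    P=np.array([onz("wrist",q,z,c)[:2] for q in ct],np.float32);r=cv2.minAreaRect(P);print("stand",z,r)
hull=cv2.convexHull(ct);inner=np.zeros_like(roi);cv2.fillPoly(inner,[hull],255)
d=cv2.inRange(hsv,(0,0,0),(180,255,75))&cv2.erode(inner,np.ones((7,7)))
n,l,st,ce=cv2.connectedComponentsWithStats(d);i=1+np.argmax(st[1:,4]);print(st[i],ce[i]/.64)
yx=np.argwhere(l==i)
P=np.array([onz("wrist",q[::-1],85,c)[:2] for q in yx],np.float32);print("key",cv2.minAreaRect(P),P.mean(0))
cv2.imwrite("pics/z3.png",cv2.resize(im[55:140,215:300,::-1],None,fx=7,fy=7,interpolation=2))
print(-c["R"].T@c["t"])
E
```

```text
stand 45 ((538.8623657226562, 257.2470397949219), (67.05735778808594, 51.09359359741211), 9.114641189575195)
[252  81  17  33 316] [404.7369462  151.72567247]
key ((539.03466796875, 256.2135925292969), (33.84395217895508, 12.287927627563477), 14.893391609191895) [538.888   256.28986]
[532.50433928 256.17693994 389.9450475 ]
```

View pics/z3.png

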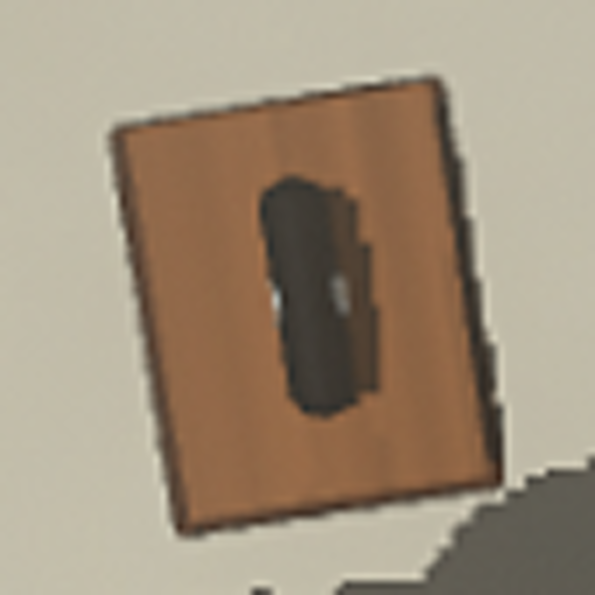

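Request:
carry_out --deltas '[0,0,0,0.0197,-0.0006,0.03,-1,0,0,0,0.0197,-0.0006,0.03,-1,0,0,0,0.0197,-0.0006,0.03,-1,0,0,0,0.0197,-0.0006,0.03,-1,0,0,-8.7,0,0,0,-1,0,0,0,0,0,0,-1,0,0,0,0,0,0,-1]'

```text
clock: 9.55
eef_pos: [540.3, 251.2, 127.7]
tool_rot: [3.141, -0.001, 0.148]
force: [0.3, -0.7, 0.1]
width: 85.4
gripper_force: 0.0
```

```bash
python3 - <<'E'
from h import *
from cell import ctrl
s=ctrl.read_state();print(s["clock"],s["eef_pos"],s["tool_rot"],s["qpos"],tomove(s,(538.9,257,53),.159))
E
```

```text
9.55 [540.34869242 251.22794876 127.7358011 ] [ 3.14141474e+00 -5.63797043e-04  1.47579249e-01] [-0.42218566  0.6792744  -0.09579845  1.76801606  0.09416903  0.6982634
 -1.9922163 ] (array([-0.0006, -0.0059,  0.0747]), array([ 0.01, -0.03, -0.65]))
```

Request:
carry_out --deltas '[0,0,-10.6,0,0,0,-1,0,0,-10.6,0,0,0,-1,0,0,-10.6,0,0,0,-1,0,0,-10.6,0,0,0,-1,0,0,-10.6,0,0,0,-1,0,0,-10.6,0,0,0,-1,0,0,-10.6,0,0,0,-1,0,0,-10.6,0,0,0,-1,0,0,-10.6,0,0,0,-1,0,0,-10.6,0,0,0,-1,0,0,-10.6,0,0,0,-1,0,0,-10.6,0,0,0,-1]'

```text
clock: 11.05
eef_pos: [540.3, 251.6, 127.8]
tool_rot: [3.141, 0.001, 2.375]
force: [-0.7, -0.1, 0.6]
width: 85.3
gripper_force: 0.0
```

Request:
carry_out --deltas '[0,0,-10.6,0,0,0,-1,0,0,-10.6,0,0,0,-1,0,0,-10.6,0,0,0,-1,0,0,-10.6,0,0,0,-1,0,0,-10.6,0,0,0,-1,0,0,0,0,0,0,-1,0,0,0,0,0,0,-1]'

```text
clock: 11.92
eef_pos: [540.2, 251.8, 127.5]
tool_rot: [-3.141, 0.0, -2.991]
force: [-0.7, -0.5, 0.2]
width: 85.5
gripper_force: 0.0
```

```bash
python3 - <<'E'
from h import *
from cell import ctrl
s=ctrl.read_state();print(s["clock"],s["eef_pos"],s["tool_rot"],s["qpos"],tomove(s,(538.9,257,53),.159+np.pi))
s,c,im=look("wrist","w3")
print(proj("wrist",(538.9,257,85),c))
E
```

```text
11.925 [540.19325959 251.81691714 127.51371946] [-3.14096402e+00  4.03115053e-04 -2.99082771e+00] [ 0.05543365  0.85949346 -0.9366883   1.75316251  0.82856834  0.97707264
  0.50334245] (array([0.0005, 0.0054, 0.0745]), array([-0.04,  0.02, -0.47]))
[263.85399568 215.05301082]
```

Request:
carry_out --deltas '[0,0,-0.47,0.0005,0.0054,0,-1,0,0,0,0,0,0.03,-1,0,0,0,0,0,0.03,-1,0,0,0,0,0,0.0145,-1,0,0,0,0,0,0,-1,0,0,0,0,0,0,1,0,0,0,0,0,0,1,0,0,0,0,0,0,1,0,0,0,0,0,0,1,0,0,0,0,0,0,1,0,0,0,0,0,0,1]'

```text
clock: 13.35
eef_pos: [539.1, 256.7, 53.1]
tool_rot: [-3.14, 0.0, -2.979]
force: [0.8, -3.6, 4.9]
width: 9.4
gripper_force: 59.0
```

```bash
python3 - <<'E'
from h import *
s,c,im=look("wrist","w4");print(s)
look("side","side4")
p=proj("wrist",(538.9,257,80),c);print(p)
cv2.imwrite("pics/w4b.png",cv2.resize(cv2.imread("pics/w4.png"),(800,600)))
E
```

```text
{'clock': 13.35, 'qpos': array([ 0.00489767,  0.95312447, -0.85642699,  1.78812491,  0.94054078,
        0.86891207,  0.42453772]), 'qd': array([-0.000442  ,  0.00023028,  0.00205068, -0.00014912,  0.00054387,
        0.00027903, -0.00018018]), 'tau': array([-1.39423393e+00, -5.38978028e+01, -1.36711389e+01, -1.02250180e+01,
       -1.55207673e-01, -9.03947018e-01, -3.69077488e-04]), 'eef_pos': array([539.08821748, 256.67281132,  53.11229501]), 'tool_rot': array([-3.14035721e+00,  3.66620740e-04, -2.97928565e+00]), 'force': array([ 0.76082196, -3.5662722 ,  4.93570643]), 'torque': array([-0.61780233,  0.04766539,  0.04594769]), 'gripper_force': 58.95046949386597, 'width': 9.353480832129886}
[255.44513225 271.22979718]
```

View pics/w4b.png

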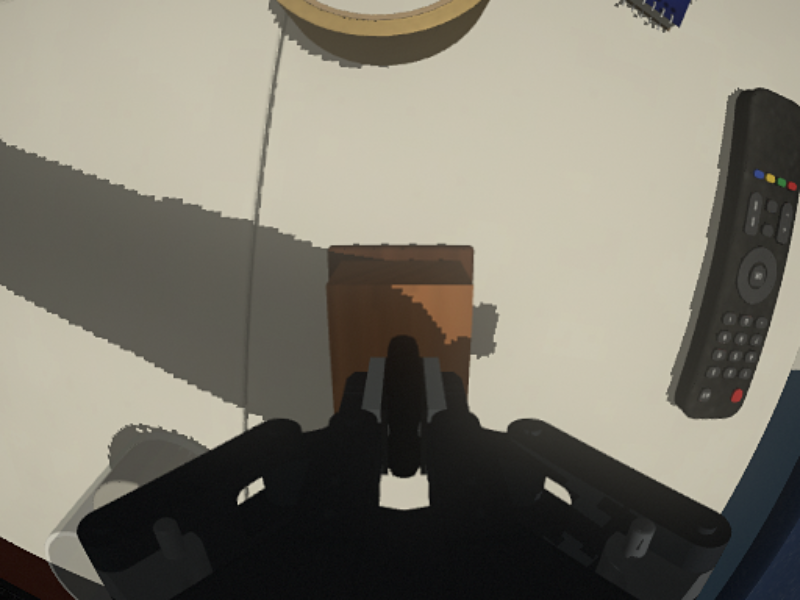

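The key head sits centred between the pads ((402,340)–(405,475)), width 9.4 mm, grip 59 N. Lifting and carrying it over.

Request:
carry_out --deltas '[0,0,0,0,0,-0.015,1,0,0,0,0,0,-0.02,1,0,0,0,0,0,-0.025,1,0,0,0,0,0,-0.035,1,0,0,0,0,0,-0.035,1,0,0,0,0,0,0,1]'

```text
clock: 14.2
eef_pos: [539.8, 259.9, 187.0]
tool_rot: [3.138, 0.006, -2.978]
force: [-0.2, 0.9, -0.5]
width: 9.0
gripper_force: 58.7
```

Request:
carry_out --deltas '[0,0,0,0.0068,-0.0425,0,1,0,0,0,0.0068,-0.0425,0,1,0,0,0,0.0068,-0.0425,0,1,0,0,0,0.0068,-0.0425,0,1,0,0,0,0.0068,-0.0425,0,1,0,0,0,0.0068,-0.0425,0,1,0,0,0,0.0068,-0.0425,0,1,0,0,0,0.0068,-0.0425,0,1,0,0,0,0.0068,-0.0425,0,1,0,0,0,0.0068,-0.0425,0,1,0,0,0,0.0068,-0.0425,0,1,0,0,7.2,0.0068,-0.0425,0,1]'

```text
clock: 15.7
eef_pos: [540.5, -260.0, 182.4]
tool_rot: [3.14, -0.0, -3.107]
force: [0.4, 1.0, -0.2]
width: 8.8
gripper_force: 58.7
```

Request:
carry_out --deltas '[0,0,0,0,0,0,1,0,0,0,0,0,0,1]'

```text
clock: 15.95
eef_pos: [540.8, -257.9, 182.7]
tool_rot: [3.14, 0.0, -3.103]
force: [0.1, 0.4, -0.8]
width: 9.2
gripper_force: 58.7
```

```bash
python3 - <<'E'
from h import *
s,c,im=look("wrist","w5");print(s["clock"],s["eef_pos"],s["tool_rot"],s["qpos"],s["force"],s["torque"],s["width"])
look("side","side5");look("scene","scene5")
hsv=cv2.cvtColor(im,cv2.COLOR_RGB2HSV)
cv2.imwrite("pics/z5.png",cv2.resize(im[100:340,120:400,::-1],None,fx=2.5,fy=2.5,interpolation=2))
for q in[(540.8,-259.7,89),(s["eef_pos"][0],s["eef_pos"][1],s["eef_pos"][2]-8-33),(s["eef_pos"][0],s["eef_pos"][1],s["eef_pos"][2]+32)]:print(proj("wrist",q,c))
E
```

```text
15.95 [ 540.75905347 -257.94443767  182.72743275] [ 3.14005354e+00  9.16051944e-05 -3.10297509e+00] [ 0.98061674  0.81914168 -1.03194688  1.69799354  0.78157352  1.09402783
  1.31089445] [ 0.05790096  0.4219776  -0.75465901] [ 0.01306944 -0.0067899  -0.01452894] 9.170226419703898
[254.12737683 193.22602895]
[255.87745056 216.8264682 ]
[254.99614889 277.88403709]
```

View pics/z5.png

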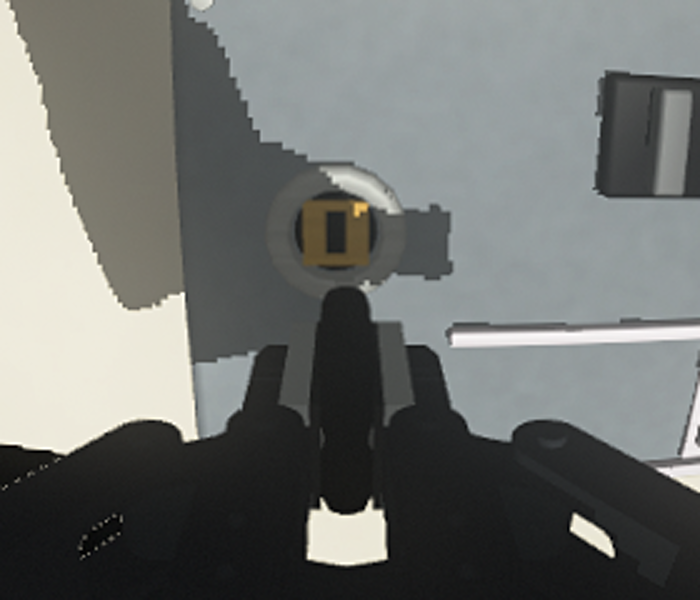

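The wrist crop shows the slot at about (337,232) in the crop, upright in the plug, just ahead of the held key head.

```bash
python3 - <<'E'
from h import *
c=np.load("pics/w5.npz");im=c["img"];hsv=cv2.cvtColor(im,cv2.COLOR_RGB2HSV)
e=np.array([540.76,-257.94,182.73]);R=Rn.from_euler('xyz',[3.14005,0,-3.10298])
for nm,q in dict(headbot=(18,0,4),headtop=(18,0,-32),headback=(-18,0,-32),tipf=(7,0,41),collarf=(10,0,8),tipl=(7,2.5,41),tipr=(7,-2.5,41),hl=(18,5,4),hr=(18,-5,4)).items():print(nm,proj("wrist",e+R.apply(q),c).round(1))
b=cv2.inRange(hsv,(12,90,60),(35,255,255));b[:170]=0;b[212:]=0;b[:,:235]=0;b[:,275:]=0
ct=cv2.convexHull(np.vstack(cv2.findContours(b,0,1)[0]))[:,0]
P=np.array([onz("wrist",q,89,c)[:2] for q in ct],np.float32);print("plug",cv2.minAreaRect(P))
m=np.zeros_like(b);cv2.fillPoly(m,[ct],255);d=(cv2.inRange(hsv,(0,0,0),(180,255,45))&cv2.erode(m,np.ones((5,5))))
yx=np.argwhere(d>0);P=np.array([onz("wrist",q[::-1],89,c)[:2] for q in yx],np.float32);print("slot",cv2.minAreaRect(P),P.mean(0),len(yx))
print(im[205:224:1,258,:].mean(1).round(),hsv[:,:,2][218,240:280])
E
```

```text
headbot [255.4 211.3]
headtop [254.7 241.9]
headback [255.1 308.9]
tipf [256. 207.]
collarf [255.5 222.3]
tipl [259.8 207. ]
tipr [252.2 207. ]
hl [264.9 211.3]
hr [246.  211.3]
plug ((540.320556640625, -259.89483642578125), (21.844757080078125, 21.895641326904297), 2.1690752506256104)
slot ((540.2229614257812, -259.8464660644531), (13.093917846679688, 5.041639804840088), 2.1474366188049316) [ 540.18994 -259.82788] 112
[74. 48. 47. 71. 78. 77. 76. 79. 86. 61. 33. 35. 34. 36. 34. 35. 33. 34.
 32.] [ 76  75  75  77  79  80  83  86  97  78  43  33  34  33  34  35  35  33
  36  35  34  36  33  36  34  36 100 165 160 158 158 157 157 158 157 158
 157 157 157 157]
```

Request:
carry_out --deltas '[0,0,0,-0.0002,-0.0022,0.02,1,0,0,0,0,0,0.02,1,0,0,0,0,0,0.008,1,0,0,0,0,0,0,1,0,0,0,0,0,0,1,0,0,0,0,0,0,1]'

```text
clock: 16.85
eef_pos: [541.6, -261.4, 135.4]
tool_rot: [-3.141, 0.001, -3.105]
force: [0.1, 0.5, -0.8]
width: 9.0
gripper_force: 58.7
```

```bash
cat > st.py <<'E'
from h import *
import sys
def run(tgt,tag=None):
    from cell import ctrl
    s=ctrl.read_state();print(s["clock"],s["eef_pos"].round(2),s["tool_rot"].round(4),"F",s["force"].round(2),"T",s["torque"].round(3),"q3,q7",s["qpos"][[2,6]].round(2),"move",*tomove(s,tgt,np.pi+.0375))
    if tag:
        s,c,im=look("wrist",tag);return c,im
E
python3 - <<'E'
from st import *
c,im=run((541,-260.1,130),"w6")
hsv=cv2.cvtColor(im,cv2.COLOR_RGB2HSV)
cv2.imwrite("pics/z6.png",cv2.resize(im[150:260,200:310,::-1],None,fx=5.4,fy=5.4,interpolation=2))
E
```

```text
16.85 [ 541.61 -261.41  135.44] [-3.1412e+00  1.1000e-03 -3.1046e+00] F [ 0.12  0.51 -0.83] T [-0.004  0.037  0.056] q3,q7 [-0.98  1.27] move [0.0006 0.0013 0.0054] [-0.02  0.06 -0.03]
```

View pics/z6.png

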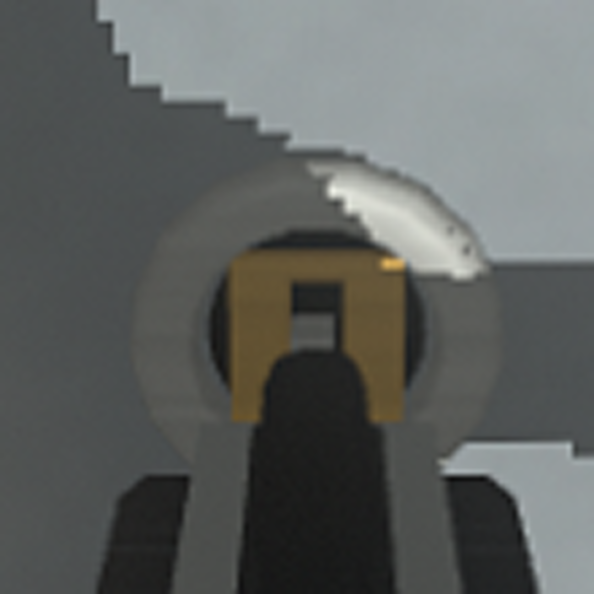

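The crop shows the blade tip (grey, x 292–335, front edge y 315) just above the slot (x 291–343, front edge y 282).

```bash
python3 - <<'E'
from h import *
c=np.load("pics/w6.npz")
px=lambda u,v:(200+u/5.4,150+v/5.4)
R=Rn.from_euler('xyz',[-3.1412,.0011,-3.1046]);e=np.array([541.61,-261.41,135.44])
for nm,p,z in[("slotF",(317,282),89),("slotL",(291,305),89),("slotR",(343,305),89),("plugF",(317,250),89),("plugL",(229,300),89),("plugR",(405,300),89),("tipF",(313.5,315),94.3),("tipL",(292,330),94.3),("tipR",(335,330),94.3)]:
    print(nm,R.inv().apply(onz("wrist",px(*p),z,c)-e).round(2))
E
```

```text
slotF [ 8.43  1.84 46.43]
slotL [ 5.37 -1.42 46.43]
slotR [ 5.37  5.1  46.43]
plugF [12.62  1.83 46.43]
plugL [ 6.02 -9.2  46.44]
plugR [ 6.03 12.88 46.43]
tipF [ 5.99  1.4  41.13]
tipL [ 4.02 -1.23 41.14]
tipR [ 4.03  4.04 41.13]
```

Request:
carry_out --deltas '[0,0,0,0.0011,0.0004,0.003,1,0,0,0,0,0,0,1,0,0,0,0,0,0,1]'

```text
clock: 17.27
eef_pos: [540.1, -261.0, 131.8]
tool_rot: [3.142, 0.0, -3.105]
force: [-0.0, -0.0, -0.8]
width: 9.3
gripper_force: 58.7
```

```bash
python3 - <<'E'
from st import *
c,im=run((540.5,-261.0,131),"w7")
hsv=cv2.cvtColor(im,cv2.COLOR_RGB2HSV)
print(hsv[196:216,247:270,2]); print(hsv[196:216,247:270,1])
E
```

```text
17.275 [ 540.06 -261.    131.84] [ 3.1416e+00  1.0000e-04 -3.1045e+00] F [-0.02 -0.01 -0.81] T [-0.019 -0.009 -0.031] q3,q7 [-0.98  1.26] move [-0.0004 -0.      0.0008] [ 0.    0.01 -0.03]
[[ 91  92  92  93  87  75  71  67  68  68  68  68  68  67  69  71  74  87
   93  94  90 110 150]
 [ 94  89  75  71  61  46  42  35  37  35  37  37  38  37  39  41  47  62
   74  83  86  92  88]
 [ 70  61  44  41  35  37  38  38  39  39  37  38  40  39  40  41  39  41
   45  55  61  75  84]
 [ 40  32  35  35  35  37  36  36  36  37  38  36  37  38  38  39  38  39
   38  38  38  43  57]
 [ 69  70  70  72  72  72  72  73  72  73  73  73  72  71  73  73  72  73
   73  73  73  72  72]
 [ 92  92  92  92  92  92  93  92  93  91  93  93  92  92  93  93  94  94
   93  94  92  94  93]
 [ 98 100  99  99  99 100 100 100  99 100 100 100 100 101  99 100  99 101
  100 101 100 100 101]
 [102 102 102 102 102 102 102 103 103 103 103 103 103 103 103 103 104 102
  103 102 103 102 104]
 [ 99  99  99  99  99 100 100  99 100 101 100 101 101 101 102 101 100 100
   99  99  98  99  99]
 [ 99  99  99  99  98  94  86  87  89 
[... 2270 characters left out ...]
116 120 118 116 117]
 [124 121 124 121 122 117  17  11   9   6   9   9  12   9   7  71 112 121
  117 116 117 117 116]
 [121 122 119 125 119 118  12   7   9   6   9  13  12   6   7  82 118 117
  115 117 115 115 114]
 [125 123 123 125 122 118  34   7  10  10  13  10  13   9   7  80 118 115
  120 117 117 117 114]
 [125 126 122 125 123 121  35   3   9   6   9   6   6   6   7  85 118 118
  120 120 117 117 118]
 [123 122 120 124 125 120  33   6   9   9   9   6   8   6   6  87 118 121
  122 118 118 114 118]
 [122 125 124 126 125 122  39   6   7   8  12  12  12   8   0  83 121 117
  121 122 120 120 120]
 [124 126 125 126 126 103  24  10   6  16   8  15  14   7   7  47 100 110
  125 122 121 120 121]]
```

Request:
carry_out --deltas '[0,0,0,0,0,0.002,1,0,0,0,0,0,0.002,1,0,0,0,0,0,0.002,1,0,0,0,0,0,0,1,0,0,0,0,0,0,1]'

```text
clock: 17.95
eef_pos: [540.1, -260.9, 125.8]
tool_rot: [3.142, 0.0, -3.104]
force: [0.9, 0.1, -0.7]
width: 9.5
gripper_force: 58.7
```

```bash
python3 - <<'E'
from st import *
run((540.06,-261.0,116))
E
```

```text
17.95 [ 540.11 -260.94  125.8 ] [ 3.1415e+00  1.0000e-04 -3.1044e+00] F [ 0.87  0.14 -0.68] T [-0.033 -0.055  0.039] q3,q7 [-0.98  1.26] move [ 0.0001 -0.0001  0.0098] [ 0.01  0.01 -0.02]
```

Request:
carry_out --deltas '[0,0,0,0,0,0.003,1,0,0,0,0,0,0.003,1,0,0,0,0,0,0.003,1,0,0,0,0,0,0.0015,1,0,0,0,0,0,0,1]'

```text
clock: 18.58
eef_pos: [540.1, -260.9, 115.2]
tool_rot: [3.141, 0.0, -3.104]
force: [1.3, -0.5, -0.9]
width: 9.7
gripper_force: 58.8
```

Request:
carry_out --deltas '[0,0,0,0,0,0.0015,1,0,0,0,0,0,0,1]'

```text
clock: 18.82
eef_pos: [540.1, -261.0, 113.8]
tool_rot: [3.142, 0.0, -3.104]
force: [1.0, -0.7, -1.4]
width: 9.4
gripper_force: 58.8
```

Request:
carry_out --deltas '[0,0,0,0,0,0.0015,1,0,0,0,0,0,0,1]'

```text
clock: 19.08
eef_pos: [540.1, -261.0, 112.3]
tool_rot: [3.142, 0.0, -3.105]
force: [0.6, -0.1, -0.5]
width: 9.1
gripper_force: 58.8
```

Request:
carry_out --deltas '[0,0,0,0,0,0.0015,1,0,0,0,0,0,0,1]'

```text
clock: 19.32
eef_pos: [540.2, -260.8, 111.1]
tool_rot: [3.142, 0.0, -3.104]
force: [0.4, 0.4, 2.5]
width: 9.0
gripper_force: 59.3
```

Request:
carry_out --deltas '[0,0,0,0,0,0.0015,1,0,0,0,0,0,0,1]'

```text
clock: 19.58
eef_pos: [540.4, -260.8, 110.2]
tool_rot: [-3.141, 0.001, -3.104]
force: [-0.8, 2.0, 5.9]
width: 9.2
gripper_force: 60.1
```

Request:
carry_out --deltas '[0,0,5,0,0,0,1,0,0,5,0,0,0,1,0,0,4,0,0,0,1,0,0,3,0,0,0.0005,1,0,0,0,0,0,0,1]'

```text
clock: 20.2
eef_pos: [540.4, -260.8, 108.9]
tool_rot: [3.141, 0.001, 2.883]
force: [1.5, 0.7, 0.4]
width: 9.4
gripper_force: 59.0
```

Request:
carry_out --deltas '[0,0,3,0,0,0.0005,1,0,0,0,0,0,0,1]'

```text
clock: 20.45
eef_pos: [540.5, -260.7, 108.5]
tool_rot: [3.141, 0.001, 2.831]
force: [1.1, 0.3, 2.2]
width: 9.4
gripper_force: 59.0
```

Request:
carry_out --deltas '[0,0,3,0,0,0,1,0,0,0,0,0,0,1]'

```text
clock: 20.7
eef_pos: [540.5, -260.7, 108.5]
tool_rot: [3.141, 0.001, 2.779]
force: [1.4, 1.1, 1.5]
width: 9.1
gripper_force: 59.0
```

Request:
carry_out --deltas '[0,0,0,0,0,0.001,1,0,0,0,0,0,0.001,1,0,0,0,0,0,0,1]'

```text
clock: 21.08
eef_pos: [540.4, -260.7, 106.3]
tool_rot: [3.141, 0.0, 2.778]
force: [2.4, 1.4, 1.9]
width: 9.0
gripper_force: 59.1
```

Request:
carry_out --deltas '[0,0,0,0,0,0.001,1,0,0,0,0,0,0,1]'

```text
clock: 21.32
eef_pos: [540.4, -260.8, 105.4]
tool_rot: [3.141, 0.001, 2.778]
force: [2.5, 2.1, 1.4]
width: 9.3
gripper_force: 59.2
```

Request:
carry_out --deltas '[0,0,0,0,0,0.002,1,0,0,0,0,0,0.002,1,0,0,0,0,0,0.002,1,0,0,0,0,0,0,1]'

```text
clock: 21.82
eef_pos: [540.3, -260.8, 99.2]
tool_rot: [3.141, 0.0, 2.778]
force: [3.6, 2.1, 0.8]
width: 9.1
gripper_force: 59.1
```

Request:
carry_out --deltas '[0,0,0,0,0,0.0015,1,0,0,0,0,0,0.001,1,0,0,0,0,0,0,1]'

```text
clock: 22.2
eef_pos: [540.4, -260.8, 97.1]
tool_rot: [3.141, 0.001, 2.777]
force: [3.5, 3.0, 5.0]
width: 9.1
gripper_force: 59.7
```

Request:
carry_out --deltas '[0,0,0,0,0,0.001,1,0,0,0,0,0,0,1]'

```text
clock: 22.45
eef_pos: [540.4, -260.8, 97.0]
tool_rot: [-3.141, 0.001, 2.777]
force: [1.4, 3.4, 11.7]
width: 9.2
gripper_force: 60.8
```

Request:
carry_out --deltas '[0,0,6,0,0,0,1,0,0,6,0,0,0,1,0,0,6,0,0,0,1,0,0,6,0,0,0,1,0,0,0,0,0,0,1]'

```text
clock: 23.08
eef_pos: [540.8, -260.4, 97.0]
tool_rot: [3.141, 0.001, 2.358]
force: [1.8, 3.8, 9.8]
width: 9.5
gripper_force: 60.3
```

Request:
carry_out --deltas '[0,0,6,0,0,0,1,0,0,6,0,0,0,1,0,0,6,0,0,0,1,0,0,6,0,0,0,1,0,0,6,0,0,0,1,0,0,6,0,0,0,1,0,0,5,0,0,0,1,0,0,0,0,0,0,1,0,0,0,0,0,0,1]'

```text
clock: 24.2
eef_pos: [541.7, -260.3, 97.0]
tool_rot: [3.138, 0.0, 1.643]
force: [4.0, 3.7, 8.0]
width: 9.2
gripper_force: 59.9
```

```bash
python3 - <<'E'
from st import *
c,im=run((540.06,-261.0,97),"w9")
for n in("scene","side"):
    s,c,im=look(n,n+"9");o=np.load(f"pics/{n}{'1' if n=='side' else '5'}.npz")["img"]
    for k,y in enumerate((-30,-60,-90,-120)):
        p=proj(n,(600,y-5,88),c).astype(int);print(n,y,im[p[1],p[0]],o[p[1],p[0]])
E
```

```text
24.2 [ 541.67 -260.29   96.99] [3.1385e+00 1.0000e-04 1.6434e+00] F [4.01 3.68 7.95] T [ 0.866 -0.944  0.053] q3,q7 [-0.58 -0.06] move [-0.0006 -0.0017 -0.    ] [  0.14   0.14 -87.99]
scene -30 [156 159 161] [218 213 216]
scene -60 [60 56 54] [229 224 225]
scene -90 [229 223 225] [230 224 227]
scene -120 [228 223 224] [151 155 158]
side -30 [74 76 79] [246 235 239]
side -60 [4 4 4] [243 235 238]
side -90 [254 243 247] [246 238 242]
side -120 [243 235 238] [248 243 246]
```

Request:
carry_out --deltas '[0,0,3,0,0,0,1,0,0,0,0,0,0,1,0,0,0,0,0,0,1]'

```text
clock: 24.72
eef_pos: [541.7, -260.3, 97.0]
tool_rot: [3.138, -0.0, 1.591]
force: [3.6, 3.9, 7.7]
width: 8.8
gripper_force: 60.0
```

```bash
python3 - <<'E'
from st import *
c,im=run((540.06,-261.0,97))
for n in("scene","side"):
    s,c,im=look(n,n+"10");o=np.load(f"pics/{n}{'1' if n=='side' else '5'}.npz")["img"]
    f=lambda I:[int(I[tuple(proj(n,(605,y,88),c).astype(int)[::-1])].mean()) for y in range(-20,-190,-5)]
    print(f(o));print(f(im))
E
```

```text
24.725 [ 541.73 -260.3    97.02] [ 3.1384e+00 -1.0000e-04  1.5910e+00] F [3.59 3.87 7.71] T [ 0.91  -0.972  0.083] q3,q7 [-0.56 -0.1 ] move [-0.0007 -0.0017  0.    ] [  0.15   0.14 -90.99]Traceback (most recent call last):
  File "<stdin>", line 2, in <module>
TypeError: cannot unpack non-iterable NoneType object
```

```bash
python3 - <<'E'
from st import *
for n in("scene","side"):
    s,c,im=look(n,n+"10");o=np.load(f"pics/{n}{'1' if n=='side' else '5'}.npz")["img"]
    f=lambda I:[int(I[tuple(proj(n,(605,y,88),c).astype(int)[::-1])].mean()) for y in range(-20,-190,-5)]
    print(f(o));print(f(im))
E
```

```text
[202, 167, 167, 210, 224, 225, 225, 226, 225, 225, 225, 226, 225, 227, 227, 226, 228, 225, 207, 193, 180, 155, 156, 156, 155, 158, 156, 156, 155, 158, 158, 159, 151, 139]
[202, 164, 158, 159, 141, 88, 57, 57, 56, 57, 56, 54, 74, 106, 198, 224, 224, 225, 225, 225, 225, 226, 226, 226, 226, 226, 226, 227, 226, 213, 134, 84, 55, 49]
[172, 77, 254, 254, 246, 246, 239, 239, 237, 238, 238, 238, 239, 239, 241, 242, 252, 252, 133, 133, 244, 244, 184, 184, 158, 157, 162, 162, 164, 165, 165, 165, 166, 166]
[169, 181, 89, 80, 0, 0, 4, 4, 7, 5, 0, 0, 66, 66, 248, 251, 245, 245, 239, 239, 238, 238, 238, 238, 239, 240, 246, 246, 232, 143, 212, 212, 184, 184]
```

```bash
python3 -c "
from cell import ctrl
print(ctrl.finish_job())"
```

```text
the job is handed in; nothing more can be done
None
```

I handed the job in at about 25 s: the round, square and bar buttons were pressed in order, the key is fully home, turned about 91° and still gripped, and the cameras show the shutter about 57 mm open; no verdict came back.

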